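Cap the two tilted paint pots and start the bench mixer

ROBOT

A 7-joint arm with a two-finger parallel gripper is mounted at the origin on the work surface. World frame = base frame: x ahead of the robot, y to its left, z up, the work surface at z = 0. Lengths are in m, angles in rad, forces in N, time in s.
With the tool pointing down it reaches from about 0.425 to 0.925 m from the base axis. Payload 6.8 kg.
Tool frame: the origin (TCP) lies midway between the tips of the shut fingers; the grasp point (between the pads) lies 19 mm behind it; z points along the fingers, y is the line along which they close (so a half turn about z gives the same grasp; the last joint's range is limited). The gripper opens to 85 mm and grips with 20 to 120 N. Pads are 22 mm wide; open, the fingers measure 114 mm over their backs; the gripper's body (76 mm by 85 mm) begins 54 mm behind the grasp point. The pads swing forward as they close: fully open they stand 13 mm farther back than shut.
Start: joints at [-1.261, 0.477, 0.022, 1.555, -0.011, 1.109, -0.083], TCP at [0.274, 0.617, 0.231] pointing down, gripper open.
Joint ranges: [-2.96, 2.96], [-0.34, 2.1], [-1.41, 1.46], [0.24, 2.44], [-1.37, 4.51], [0.17, 1.92], [-2.96, 2.96]. Speed limits (rad/s): [2.39, 2.39, 3.14, 3.14, 3.14, 3.14, 3.14].

INTERFACE

Orientations are given as a rotation vector (axis times angle).
In Python, from bench import get_obs, grab_frame, camera_params, r gives the robot as it stands.
- The arm moves only by the shell command python3 -m jog 'ROWS' [FORCE]. ROWS is JSON, a list of rows, each an object of numbers: "rx", "ry", "rz": the turn, a rotation vector about the world's x, y, z scaled (see below); "x", "y", "z": the shift along the world's x, y, z scaled (see below); "jaw": the opening, from -1 (shut) to 1 (fully open). In form: [{"rx": .., "ry": .., "rz": .., "x": .., "y": .., "z": .., "jaw": ..}, ...]. A call has 1 to 8 rows; each row shifts and turns the commanded pose from where the row before left it; what a row does not reach is not made up. The controller multiplies each number of a shift by 60 mm and each number of a turn by 10 degrees. A row lasts 1/8 s, in which the tool goes at most 62.5 mm and 10.7 degrees, less where a joint would pass 70% of its speed; a pose out of reach is approached as far as the arm can. A call with a number of a shift or a turn outside -1 to 1 is refused whole. A call with a gripper value outside its range is refused whole. The fingers move at their own pace and stop on an object; FORCE is the grip in N (left out, the last holds). Time passes only in rows, so rows that do not move let the fingers close. It gives the time, the measured TCP pose, the force, the opening and the grip force at its end, in the units of the state.
- get_obs(): the state, without advancing time (a new reading comes with each control period).
- grab_frame(name): name is "scene" or "top" or "wrist"; returns the picture (480x640x3 uint8, red, green, blue); there is no depth.
- camera_params(name): a dict with "fx", "fy", "cx", "cy" (pixels), "R" (3x3) and "t" (3): a world point X has camera coordinates R X + t. Camera axes: x right, y down, z forward; pixel columns grow to the right and rows downward; lengths in m; the calibration is good to about 2 mm. The wrist camera is an equidistant fisheye: a pixel r from the principal point sees the ray r / f radians off the axis. A picture is of the moment at which its call begins: read the wrist's pose just before it. camera_params takes no time and is no camera call; for the wrist camera it gives the pose at the moment of the call.
- r.hand_in(): hands the job in; it is judged then, once.
The state is a dict: "clock": time; "joints": joint angles; "qvel": joint speeds; "tau": joint torques, N m; "tcp_pos": TCP position; "orientation": TCP orientation; "contact_force": force on the tool from outside, world axes, zero at the start; "moment": the same for the moment, N m; "grip_width": finger opening in m; "gripper_force": force on a finger pad.
Only numpy, scipy, OpenCV 4.12 (cv2) and the standard library are available. Lean on these libraries where they do the work, as an engineer would, in place of code of your own. Each camera call takes 0.05 s, during which the arm holds its last target. There are 200 camera calls.

TASK

Put the red lid on the red pot and the blue lid on the blue pot in the tilted mixer, pressing each one squarely and fully home against its stiff sealing plug without slamming or forcing it. Only when both are on, turn the mixer's red start knob clockwise as far as its stop and let it spring back. Leave the yellow lid, spray can, white chess knight and screwdriver where they are.

Things in the scene. Friction and masses are not known exactly. Their poses are not given: they have to be found in the camera images.
- mixer: Low grey bench mixer, fixed, 200 mm deep (x), 380 mm wide (y), deck 50 mm high, orange ridge 30 mm high at the rear of the deck. Origin on the bench below it, x to its rear; its front (-x) faces the robot. Two steel cradles hold the pots at y = 125 and -5 mm (which pot is where varies); the knob is at its -y end.
- lid_red: Loose red push-on lid, belongs on the red pot, 35 to 70 g, mouth down on the bench. Cap 60 mm across, 18 mm high, inside 51 mm wide, 14 mm deep. On top a straight grip rib 40 mm long (lid's x), 14 mm wide (y), 22 mm high: its top is 40 mm above the skirt's lower edge. Origin: centre of the skirt's lower edge; z out through the rib. Any yaw on the pot will do.
- lid_blue: Loose blue push-on lid, belongs on the blue pot, 35 to 70 g, mouth down on the bench. Cap 60 mm across, 18 mm high, inside 51 mm wide, 14 mm deep. On top a straight grip rib 40 mm long (lid's x), 14 mm wide (y), 22 mm high: its top is 40 mm above the skirt's lower edge. Origin: centre of the skirt's lower edge; z out through the rib. Any yaw on the pot will do.
- lid_yellow: Loose yellow push-on lid, has no pot here: leave it alone, 35 to 70 g, mouth down on the bench. Cap 60 mm across, 18 mm high, inside 51 mm wide, 14 mm deep. On top a straight grip rib 40 mm long (lid's x), 14 mm wide (y), 22 mm high: its top is 40 mm above the skirt's lower edge. Origin: centre of the skirt's lower edge; z out through the rib. Any yaw on the pot will do.
- pot_red: red pot in the mixer, leaning 30 deg from upright, mouth towards the robot: body 64 mm across, 70 mm long; white neck 48 mm across, 14 mm long, tapered to 41 over its end half. Origin: centre of base; z along its axis out of the mouth; y level along the row. Lid fully home: lid's origin at z = 70 mm here, x = y = 0; until the plug is in it stops 6 mm short.
- pot_blue: blue pot in the mixer, leaning 30 deg from upright, mouth towards the robot: body 64 mm across, 70 mm long; white neck 48 mm across, 14 mm long, tapered to 41 over its end half. Origin: centre of base; z along its axis out of the mouth; y level along the row. Lid fully home: lid's origin at z = 70 mm here, x = y = 0; until the plug is in it stops 6 mm short.
- mouth_red (a point): Centre of the red pot's neck end, on its axis, 84 mm from the pot's base. The pot sits on a rubber seat: pressed along its axis it yields 1 mm per 3 N and comes back.
- mouth_blue (a point): Centre of the blue pot's neck end, on its axis, 84 mm from the pot's base. The pot sits on a rubber seat: pressed along its axis it yields 1 mm per 3 N and comes back.
- plug_red (a joint): Travel of the black sealing plug (36 mm diameter) in the red pot's mouth: 0 = standing 6 mm proud of the neck, 0.006 m = flush. It slides along the pot's axis against about 12 N of friction, and stays where pushed; solid at 6 mm. The lid's inner top pushes it; a push of 20 to 30 N on the lid is enough.
- plug_blue (a joint): The same for the blue pot.
- knob (a joint): Angle of the mixer's start knob: 0 at rest, growing clockwise seen from above, solid stop at 1.0 rad. A spring (0.03 N m at rest, 0.15 N m at the stop) turns it back to 0 when let go.
- knob_grip (a point): Grip point of the start knob, on its upright axis, 73 mm above the bench. A red bar 40 mm long, 14 mm wide, its top 12 mm above this point, on a grey disc 48 mm across whose top is 14 mm below this point. At rest the bar lies along the mixer's x.
- spray_can: Blue spray can, 64 mm diameter, 190 mm tall, standing; origin at its base. Leave it alone.
- knight: White foam chess knight, about 105 mm tall, foot 54 mm wide, standing; origin at its base. Leave it alone.
- screwdriver: Screwdriver lying on the bench, about 200 mm long along its x. Leave it alone.
There are look-alikes about, which are no part of the job. Leave any brown or turquoise look-alike of the lid_red alone.

How it is judged:
On the way, in this order (a step that is already met when the one before it is completed fails the run):
1. both lids are fully home on the pots of their own colour (z of lid_red in the frame of pot_red below 0.072 m and angle between the z axis of lid_red and the z axis of pot_red, either way round below 0.1 rad and x of lid_red in the frame of pot_red between -0.005 and 0.005 m and y of lid_red in the frame of pot_red between -0.005 and 0.005 m and z of lid_blue in the frame of pot_blue below 0.072 m and angle between the z axis of lid_blue and the z axis of pot_blue, either way round below 0.1 rad and x of lid_blue in the frame of pot_blue between -0.005 and 0.005 m and y of lid_blue in the frame of pot_blue between -0.005 and 0.005 m), for 0.2 s.
2. the start knob is turned to its stop (value of joint knob above 0.92 rad), for 0.1 s.
At the end, for the whole second after the job is handed in: Red lid on the red pot and blue lid on the blue pot, each within 2 mm of fully home along the pot's axis, within 5 mm of the axis and square to it within 0.1 rad, at rest; the knob back within 0.08 rad of its rest position after having been turned past 0.92 rad (all of step 1 and value of joint knob below 0.08 rad and linear speed of each of lid_red, lid_blue below 0.02 m/s); the robot touches nothing.
It fails at once if the start knob is turned more than 0.3 rad before both lids are home (value of joint knob above 0.3 rad and not ((z of lid_red in the frame of pot_red below 0.072 m and angle between the z axis of lid_red and the z axis of pot_red, either way round below 0.1 rad and x of lid_red in the frame of pot_red between -0.005 and 0.005 m and y of lid_red in the frame of pot_red between -0.005 and 0.005 m) and (z of lid_blue in the frame of pot_blue below 0.072 m and angle between the z axis of lid_blue and the z axis of pot_blue, either way round below 0.1 rad and x of lid_blue in the frame of pot_blue between -0.005 and 0.005 m and y of lid_blue in the frame of pot_blue between -0.005 and 0.005 m))).
It fails at once if a lid is forced on its pot or plug with more than 45 N (contact force between any of lid_red, lid_blue and pot_red above 45 N or contact force between any of lid_red, lid_blue and pot_blue above 45 N).
It fails at once if the yellow lid, spray can, knight or screwdriver is moved more than 30 mm (distance of any of lid_yellow, spray_can, knight, screwdriver from where it was at the start of the episode above 0.03 m).
It fails at once if the spray can or knight is tipped (angle between any of spray_can, knight's own z axis and vertical above 0.4 rad).
It also fails if it takes over 70 s, if anything falls off the work surface, if the arm or the gripper's body presses on something with over 40 N, if the wrist force passes 120 N, or if a joint passes its speed limit or range.

## Working session

There is one attempt and no reset: what is moved stays moved. The work goes in short steps, Python scripts to look and compute and a shell command to move; the robot and the scene stay as the last step left them, time stands still between calls to the robot, and variables do not carry over. Pictures are saved under pics/ and viewed, at most 10 in all, crops included, and the job is handed in when it is done.

```bash
mkdir -p pics; ls
cat > h.py <<'E'
import numpy as np, cv2, json
from bench import get_obs, grab_frame, camera_params, r
from scipy.spatial.transform import Rotation as Ro
def snap(n,f):
    im=grab_frame(n); cv2.imwrite('pics/'+f,im[:,:,::-1]); return im
def ray(p,uv):
    R=np.array(p['R']);t=np.array(p['t']);x=(uv[0]-p['cx'])/p['fx'];y=(uv[1]-p['cy'])/p['fy']
    if p.get('fish'):
        q=np.hypot(x,y); d=np.array([x/q*np.sin(q),y/q*np.sin(q),np.cos(q)])
    else: d=np.array([x,y,1.])
    return -R.T@t, R.T@d
def atz(p,uv,z):
    c,d=ray(p,uv); return c+d*(z-c[2])/d[2]
E
python3 - <<'E'
from h import *
for n in('scene','top'):
    snap(n,n+'0.png'); p=camera_params(n); json.dump({k:np.array(v).tolist() for k,v in p.items()if k!='model'},open(n+'.json','w')); print(n,p)
print(get_obs())
E
```

```text
pics
scene {'fx': 437.7051550262765, 'fy': 437.7051550262765, 'cx': 323.7409243304912, 'cy': 238.1572282820591, 'R': array([[ 0.39105486,  0.92036172,  0.00322567],
       [ 0.64642834, -0.27216446, -0.7127811 ],
       [-0.65513853,  0.28082168, -0.70137914]]), 't': array([-0.21441558, -0.26679967,  1.54371505])}
top {'fx': 546.0843835459905, 'fy': 546.0843835459905, 'cx': 321.6549240359681, 'cy': 236.26698630577283, 'R': array([[-6.54571836e-03, -9.99978282e-01,  7.67997846e-04],
       [-9.92464161e-01,  6.40255167e-03, -1.22367876e-01],
       [ 1.22360301e-01, -1.56319599e-03, -9.92484515e-01]]), 't': array([-0.01627263,  0.5170721 ,  1.20381843])}
{'clock': 0.1, 'joints': array([-1.26109249,  0.47772803,  0.02233874,  1.55633484, -0.01150626,
        1.10929704, -0.08311183]), 'qvel': array([-0.00103832, -0.00214999,  0.00068069, -0.00332355, -0.00038775,
       -0.00117675,  0.00220312]), 'tau': array([ 5.60705710e-03, -5.97762930e+01,  1.61413930e+00, -2.81958568e+01,
        1.27704887e-02,  4.90369755e-03,  1.80586648e-05]), 'tcp_pos': array([0.27367629, 0.61645515, 0.23042324]), 'orientation': array([-6.51459991e-01, -3.07306927e+00,  2.54931173e-03]), 'contact_force': array([ 1.06720383, -0.63029605, -0.60428622]), 'moment': array([-0.00668473, -0.00185648, -0.02984678]), 'gripper_force': 0.0, 'grip_width': 0.0856227547836357}
```

View pics/top0.png

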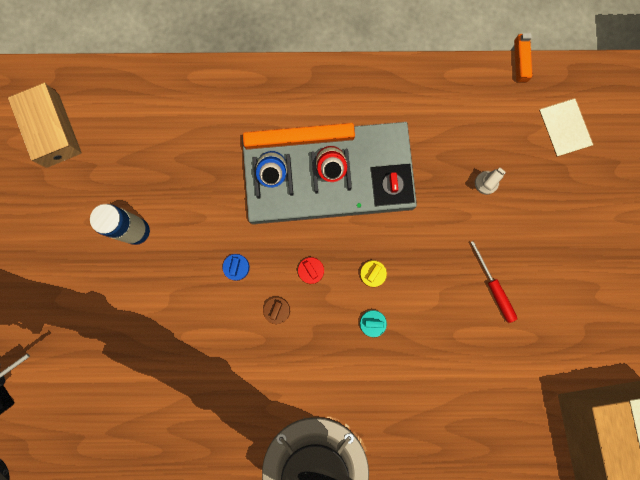

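View pics/scene0.png

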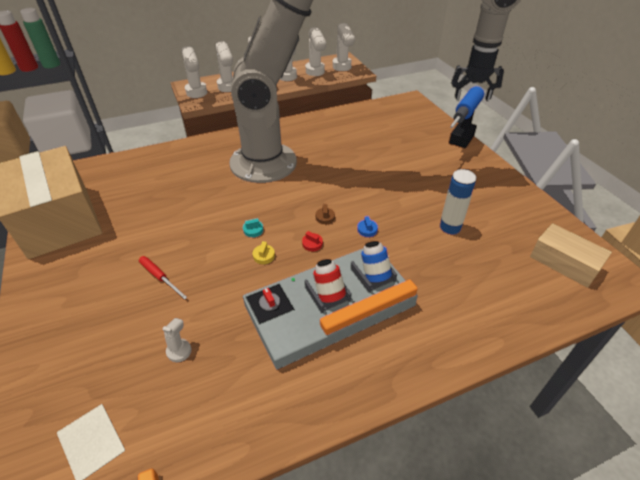

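The top view shows the blue lid at (236,266), red lid (311,270), blue pot (270,172), red pot (332,165) and knob (394,182). The mixer is yawed slightly. I'll enlarge the working area to get rib yaws and the mixer corners.

Run:
```python
import cv2
im=cv2.imread('pics/top0.png')[115:290,215:425]
cv2.imwrite('pics/crop.png',cv2.resize(im,None,fx=3.4,fy=3.4,interpolation=cv2.INTER_CUBIC))
```

```text
(no output)
```

View pics/crop.png

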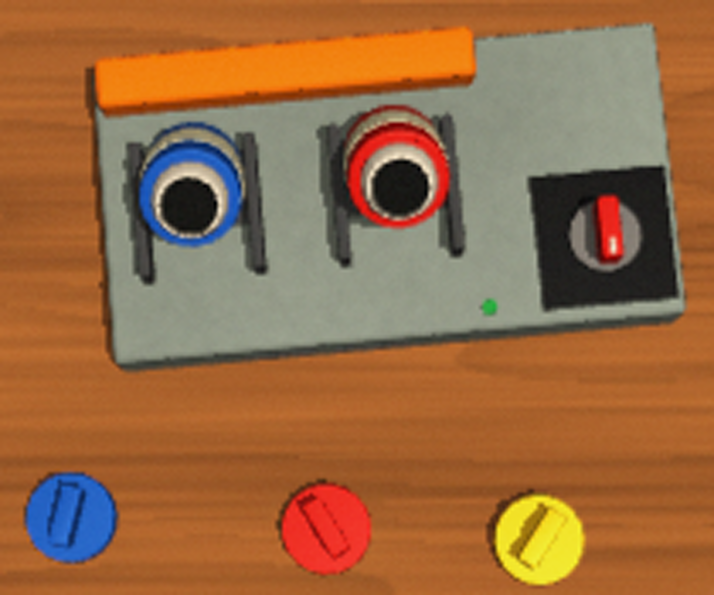

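Enlarged crop (3.4x, offset 215,115): blue plug disc at (188,207), red plug (400,187), knob bar (608,228), blue lid centre (71,517) and red lid centre (326,527). I'll convert these and crop the scene view to triangulate the mouths.

Run:
```python
from h import *
p=json.load(open('top.json'))
g=lambda u,v,z:atz(p,(215+u/3.4,115+v/3.4),z).round(4)
fl,fr=g(116,359,.05),g(682,310,.05); bl,br=g(97,110,.05),g(654,25,.05)
print('front',fl,fr,np.linalg.norm(fl-fr)); d=fl-fr; print('yaw',np.degrees(np.arctan2(-d[0],d[1])))
print('br',br,np.linalg.norm(br-fr))
for n,q in dict(blue=(71,517),red=(326,527)).items(): print('lid',n,g(*q,.018))
for n,a,b in(('blue',(74,485),(60,545)),('red',(308,497),(343,556))):
    e=g(*a,.03)-g(*b,.03);print(n,'rib angle',np.degrees(np.arctan2(e[1],e[0])))
print('knob',g(610,228,.085))
for n,q in dict(blue=(188,207),red=(400,187)).items(): print('plug',n,[g(*q,z) for z in(.12,.14,.16)])
im=cv2.imread('pics/scene0.png')[195:355,235:425]
cv2.imwrite('pics/crop2.png',cv2.resize(im,None,fx=3.75,fy=3.75,interpolation=cv2.INTER_CUBIC))
```

```text
front [0.5511 0.1424 0.05  ] [ 0.5814 -0.2309  0.05  ] 0.3745276758799007
yaw 4.640408757784103
br [ 0.7761 -0.2174  0.05  ] 0.1951674665511647
lid blue [0.4494 0.1757 0.018 ]
lid red [0.4416 0.0053 0.018 ]
blue rib angle -12.39085666068089
red rib angle 30.401627298147073
knob [ 0.6291 -0.1798  0.085 ]
plug blue [array([0.6363, 0.089 , 0.12  ]), array([0.6315, 0.0871, 0.14  ]), array([0.6268, 0.0852, 0.16  ])]
plug red [array([ 0.6483, -0.0439,  0.12  ]), array([ 0.6433, -0.0434,  0.14  ]), array([ 0.6383, -0.0429,  0.16  ])]
```

View pics/crop2.png

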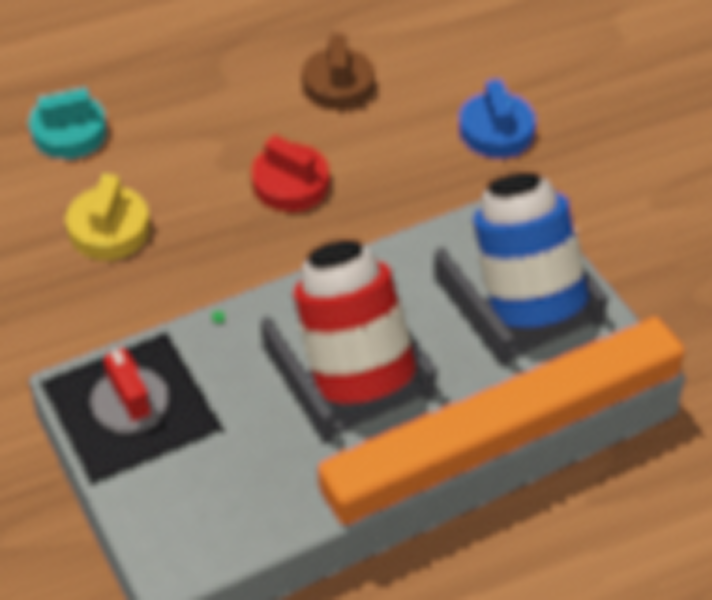

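Scene crop (3.75x, offset 235,195): the blue plug top is at (514,184) and the red at (336,254). Next I triangulate them.

Run:
```python
from h import *
p=json.load(open('top.json'));s=json.load(open('scene.json'))
yaw=np.radians(4.6);t=np.radians(30)
ax=np.array([-np.sin(t)*np.cos(yaw),-np.sin(t)*np.sin(yaw),np.cos(t)]);print('axis',ax)
for n,a,b in(('blue',(188,207),(514,184)),('red',(400,187),(336,254)),('knobtop',(608,230),(122,374))):
    c1,d1=ray(p,(215+a[0]/3.4,115+a[1]/3.4));c2,d2=ray(s,(235+b[0]/3.75,195+b[1]/3.75))
    k=np.linalg.lstsq(np.c_[d1,-d2],c2-c1,rcond=None)[0];A,B=c1+k[0]*d1,c2+k[1]*d2
    P=(A+B)/2;print(n,P.round(4),'gap',np.linalg.norm(A-B).round(4),'base',(P-.09*ax).round(4))
```

```text
axis [-0.49838944 -0.04009946  0.8660254 ]
blue [0.6313 0.0885 0.1441] gap 0.0039 base [0.6762 0.0921 0.0662]
red [ 0.6429 -0.0411  0.1447] gap 0.0047 base [ 0.6878 -0.0375  0.0667]
knobtop [ 0.6294 -0.1787  0.0786] gap 0.0014 base [ 6.742e-01 -1.750e-01  6.000e-04]
```

```bash
python3 -m jog '[{"x":0.36,"y":-0.9,"rz":0.15,"jaw":-0.3},{"x":0.36,"y":-0.9,"rz":0.15,"jaw":-0.3},{"x":0.36,"y":-0.9,"rz":0.15,"jaw":-0.3},{"x":0.36,"y":-0.9,"rz":0.15,"jaw":-0.3},{"x":0.36,"y":-0.9,"rz":0.15,"jaw":-0.3},{"x":0.36,"y":-0.9,"rz":0.15,"jaw":-0.3},{"x":0.36,"y":-0.9,"rz":0.15,"jaw":-0.3},{"x":0.36,"y":-0.9,"rz":0.15,"jaw":-0.3}]' 60
cat >> h.py <<'E'
def tgt(pos,xdir,zdir):
    "delta in jog units to TCP pos with tool z=zdir, tool x closest to +-xdir"
    o=get_obs(); R0=Ro.from_rotvec(o['orientation']); z=np.array(zdir,float);z/=np.linalg.norm(z)
    best=None
    for s in(1,-1):
        x=s*np.array(xdir,float);x-=z*(x@z);x/=np.linalg.norm(x)
        d=Ro.from_matrix(np.c_[x,np.cross(z,x),z])*R0.inv()
        if best is None or d.magnitude()<best.magnitude():best=d
    print('tcp',o['tcp_pos'].round(4),'shift',((np.array(pos)-o['tcp_pos'])/.06).round(2),'turn',(np.degrees(best.as_rotvec())/10).round(2),'F',o['contact_force'].round(1),'w',round(o['grip_width'],4),'j7',o['joints'][6].round(2),'t',o['clock'])
E
python3 - <<'E'
from h import *
a=np.radians(-12.4);tgt((.449,.176,.15),(np.cos(a),np.sin(a),0),(0,0,-1))
p=camera_params('wrist'); im=snap('wrist','w1.png')
print(p)
E
```

```text
tcp [0.2737 0.6165 0.2304] shift [ 2.92 -7.34 -1.34] turn [ 0.01 -0.    1.15] F [ 1.1 -0.6 -0.6] w 0.0856 j7 -0.08 t 0.1
{'fx': 371.64829954431775, 'fy': 371.64829954431775, 'cx': 319.39416235318765, 'cy': 237.28740309898689, 'R': array([[ 0.40509113,  0.91427446, -0.00183949],
       [ 0.86647909, -0.38327068,  0.31987119],
       [ 0.29174503, -0.13117086, -0.94745926]]), 't': array([-0.67466346, -0.04384485,  0.38040886])}validation failed for argument at $[0]...
```

View pics/w1.png

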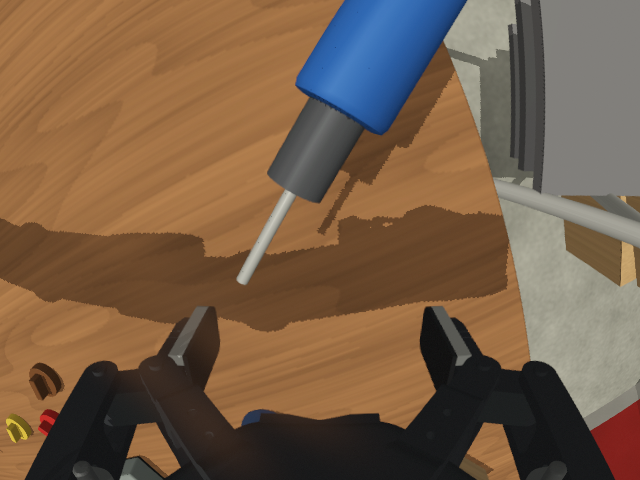

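The wrist view shows the open fingers at the bottom and a blue tool hanging near the gripper, up-left of it. My travel direction is down-left in the image, away from that tool. The move was refused, so I'll retry with every key given.

```bash
python3 -m jog '[{"rx":0,"ry":0,"rz":0.15,"x":0.36,"y":-0.9,"z":0,"jaw":-0.3}]' 60; python3 -m jog --help 2>&1 | head -20
```

```text
clock: 0.28
tcp_pos: [0.2921, 0.5658, 0.2303]
orientation: [-0.599, -3.082, -0.002]
contact_force: [1.1, -0.3, 0.3]
grip_width: 0.0698
gripper_force: 0.0
invalid input: not JSON, or not a number
```

```bash
python3 -m jog '[{"rx":0,"ry":0,"rz":0.15,"x":0.36,"y":-0.9,"z":0,"jaw":-0.3},{"rx":0,"ry":0,"rz":0.15,"x":0.36,"y":-0.9,"z":0,"jaw":-0.3},{"rx":0,"ry":0,"rz":0.15,"x":0.36,"y":-0.9,"z":0,"jaw":-0.3},{"rx":0,"ry":0,"rz":0.15,"x":0.36,"y":-0.9,"z":0,"jaw":-0.3},{"rx":0,"ry":0,"rz":0.15,"x":0.36,"y":-0.9,"z":0,"jaw":-0.3},{"rx":0,"ry":0,"rz":0.1,"x":0.36,"y":-0.9,"z":0,"jaw":-0.3},{"rx":0,"ry":0,"rz":0,"x":0.3,"y":-0.9,"z":0,"jaw":-0.3},{"rx":0,"ry":0,"rz":0,"x":0,"y":0,"z":0,"jaw":-0.3}]' 60
python3 - <<'E'
from h import *
a=np.radians(-12.4);tgt((.449,.176,.15),(np.cos(a),np.sin(a),0),(0,0,-1))
p=camera_params('wrist'); im=snap('wrist','w2.png')
json.dump({k:np.array(v).tolist() for k,v in p.items()if k!='model'}|{'fish':1},open('w2.json','w'))
E
```

```text
clock: 1.27
tcp_pos: [0.4443, 0.18, 0.2313]
orientation: [0.394, 3.116, -0.002]
contact_force: [0.3, 0.3, 0.4]
grip_width: 0.0302
gripper_force: 0.0
tcp [0.4443 0.18   0.2313] shift [ 0.08 -0.07 -1.36] turn [0.01 0.   0.2 ] F [0.3 0.3 0.4] w 0.0302 j7 0.84 t 1.275
```

View pics/w2.png

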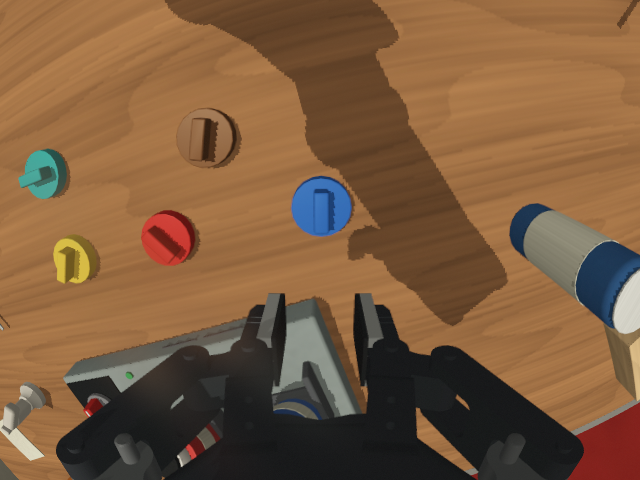

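The wrist view shows the blue lid cap centred at (321,206) with its rib near vertical, from (321,190) to (323,229). The red lid cap is at (168,239) with its rib running (150,229) to (181,250). The blue rod stayed behind, so it isn't on the gripper.

Run:
```python
from h import *
p=json.load(open('w2.json'))
for n,c,a,b in(('blue',(321.5,206.5),(321,191),(323,227)),('red',(168,238.5),(150,229),(181,250))):
    A,B=atz(p,a,.04),atz(p,b,.04);e=B-A;an=np.degrees(np.arctan2(e[1],e[0]))
    print(n,'cap',atz(p,c,.018).round(4),'ribc',((A+B)/2).round(4),'len',np.linalg.norm(e).round(4),'ang',an)
    an=np.radians(an)
    if n=='blue':tgt(((A+B)/2)*[1,1,0]+[0,0,.022],(np.cos(an),np.sin(an),0),(0,0,-1))
```

```text
blue cap [0.4522 0.1801 0.018 ] ribc [0.4495 0.1812 0.04  ] len 0.0345 ang -11.197263359221902
tcp [0.4435 0.1829 0.2313] shift [ 0.1  -0.03 -3.49] turn [ 0.  -0.   0.3] F [-0.   1.7 -0.5] w 0.03 j7 0.84 t 1.325
red cap [0.4438 0.0124 0.018 ] ribc [0.4392 0.0207 0.04  ] len 0.0391 ang 40.70192268412753
```

```bash
python3 -m jog '[{"rx":0,"ry":0,"rz":0.3,"x":0.1,"y":-0.05,"z":-0.3,"jaw":-0.3},{"rx":0,"ry":0,"rz":0,"x":0,"y":0,"z":0,"jaw":-0.3},{"rx":0,"ry":0,"rz":0,"x":0,"y":0,"z":0,"jaw":-0.3},{"rx":0,"ry":0,"rz":0,"x":0,"y":0,"z":0,"jaw":-0.3}]' 60
cat >> h.py <<'E'
def proj(p,X):
    c=np.array(X)@np.array(p['R']).T+np.array(p['t'])
    if p.get('fish'):
        q=np.arctan2(np.hypot(c[:,0],c[:,1]),c[:,2])/np.hypot(c[:,0],c[:,1]); uv=c[:,:2]*q[:,None]
    else: uv=c[:,:2]/c[:,2:]
    return np.c_[uv[:,0]*p['fx']+p['cx'],uv[:,1]*p['fy']+p['cy']]
th=np.linspace(0,2*np.pi,48,endpoint=False)
CAP=np.r_[np.c_[.03*np.cos(th),.03*np.sin(th),0*th],np.c_[.03*np.cos(th),.03*np.sin(th),0*th+.018]]
RIB=np.array([[a,b,c] for a in(-.02,.02) for b in(-.007,.007) for c in(.018,.04)])
def mask(im,col):
    h=cv2.cvtColor(im,cv2.COLOR_RGB2HSV).astype(int);H=h[...,0];ok=(h[...,1]>165)&(h[...,2]>40)
    return (ok&(((H>105)&(H<125)) if col=='blue' else ((H<5)|(H>174)))).astype(np.uint8)
def fit(p,im,col,guess,yaw,RR=None):
    "x,y (and yaw) of lid on bench by silhouette overlap"
    from scipy.optimize import minimize
    m=mask(im,col); uv=proj(p,[[guess[0],guess[1],.015]])[0].astype(int)
    n,l,st,ce=cv2.connectedComponentsWithStats(m); k=[i for i in range(1,n) if st[i,4]>60]
    i=min(k,key=lambda i:np.hypot(*(ce[i]-uv))); m=(l==i).astype(np.uint8)
    x,y,w,h=st[i,:4]; S=6; m=m[max(y-8,0):y+h+8,max(x-8,0):x+w+8]; ox,oy=max(x-8,0),max(y-8,0); M=cv2.resize(m,None,fx=S,fy=S,interpolation=cv2.INTER_NEAREST)
    def cost(v):
        A=np.zeros_like(M);c,s=np.cos(v[2]*.1),np.sin(v[2]*.1)
        for P in(CAP,RIB):
            Q=P@np.array([[c,s,0],[-s,c,0],[0,0,1]])+[v[0]/100,v[1]/100,0]
            q=(proj(p,Q)-[ox,oy]+.5)*S
            cv2.fillConvexPoly(A,cv2.convexHull(q.astype(np.int32)),1)
        return (A!=M).sum()/M.sum()
    v0=np.array([guess[0]*100,guess[1]*100,yaw*10])
    b=minimize(cost,v0,method='Nelder-Mead',options=dict(initial_simplex=[v0,v0+[1,0,0],v0+[0,1,0],v0+[0,0,2]]))
    return (b.x[:2]/100).round(4),np.degrees(b.x[2]/10).round(1),round(b.fun,3)
def wcam():
    return dict(camera_params('wrist'),fish=1)
E
python3 - <<'E'
from h import *
p=wcam();im=snap('wrist','w3.png');pt=json.load(open('top.json'));it=cv2.imread('pics/top0.png')[...,::-1].copy()
for n,g,y in(('blue',(.45,.178),-.2),('red',(.442,.009),.6)): print(n,'wrist',fit(p,im,n,g,y),'top',fit(pt,it,n,g,y))
a=np.radians(-11.5);tgt((.45,.178,.022),(np.cos(a),np.sin(a),0),(0,0,-1))
E
```

```text
clock: 1.82
tcp_pos: [0.4491, 0.1827, 0.2138]
orientation: [0.299, 3.127, 0.001]
contact_force: [0.4, 0.8, -0.0]
grip_width: 0.0298
gripper_force: 0.0
blue wrist (array([0.4541, 0.179 ]), np.float64(-10.2), np.float64(0.085)) top (array([0.4509, 0.1771]), np.float64(-6.5), np.float64(0.107))
red wrist (array([0.4452, 0.0066]), np.float64(28.7), np.float64(0.078)) top (array([0.4421, 0.0059]), np.float64(38.0), np.float64(0.047))
tcp [0.4491 0.1826 0.2138] shift [ 0.01 -0.08 -3.2 ] turn [-0.    0.   -0.06] F [-0.   0.3 -0. ] w 0.0297 j7 0.91 t 1.875
```

```bash
python3 -m jog '[{"rx":0,"ry":0,"rz":0,"x":0.06,"y":-0.08,"z":-0.8,"jaw":-0.3},{"rx":0,"ry":0,"rz":0,"x":0,"y":0,"z":-0.8,"jaw":-0.3},{"rx":0,"ry":0,"rz":0,"x":0,"y":0,"z":-0.8,"jaw":-0.3},{"rx":0,"ry":0,"rz":0,"x":0,"y":0,"z":-0.5,"jaw":-0.3},{"rx":0,"ry":0,"rz":0,"x":0,"y":0,"z":-0.28,"jaw":-0.3},{"rx":0,"ry":0,"rz":0,"x":0,"y":0,"z":0,"jaw":-0.3},{"rx":0,"ry":0,"rz":0,"x":0,"y":0,"z":0,"jaw":-0.3}]' 60
python3 -m jog '[{"rx":0,"ry":0,"rz":0,"x":0,"y":0,"z":0,"jaw":-1},{"rx":0,"ry":0,"rz":0,"x":0,"y":0,"z":0,"jaw":-1},{"rx":0,"ry":0,"rz":0,"x":0,"y":0,"z":0,"jaw":-1},{"rx":0,"ry":0,"rz":0,"x":0,"y":0,"z":0,"jaw":-1}]' 80
```

```text
clock: 2.75
tcp_pos: [0.4536, 0.1776, 0.0236]
orientation: [0.3, 3.126, 0.002]
contact_force: [0.0, 0.7, 0.2]
grip_width: 0.0302
gripper_force: 0.0
clock: 3.25
tcp_pos: [0.4536, 0.1777, 0.024]
orientation: [0.299, 3.125, 0.002]
contact_force: [-1.8, -0.7, 6.4]
grip_width: 0.0123
gripper_force: 79.0
```

```bash
python3 -m jog '[{"rx":0,"ry":0,"rz":0,"x":0,"y":0,"z":0.3,"jaw":-1},{"rx":0,"ry":0,"rz":0,"x":0,"y":0,"z":0.8,"jaw":-1},{"rx":0,"ry":0,"rz":0,"x":0,"y":0,"z":0.8,"jaw":-1}]' 80
python3 - <<'E'
from h import *
y=np.radians(4.8);ax=np.array([-.5*np.cos(y),-.5*np.sin(y),.866])
tgt(np.array([.6762,.0921,.0662])+.29*ax,(-np.cos(y),-np.sin(y),0),-ax)
E
```

```text
clock: 3.62
tcp_pos: [0.4526, 0.1771, 0.1384]
orientation: [0.3, 3.127, 0.0]
contact_force: [0.6, 0.8, -0.6]
grip_width: 0.0119
gripper_force: 78.3
tcp [0.4526 0.1771 0.1384] shift [ 1.32 -1.62  2.98] turn [-0.16 -3.    1.54] F [ 0.6  0.8 -0.6] w 0.0119 j7 0.95 t 3.625
```

```bash
python3 -m jog '[{"rx":-0.03,"ry":-0.5,"rz":0.26,"x":0.22,"y":-0.27,"z":0.5,"jaw":-1},{"rx":-0.03,"ry":-0.5,"rz":0.26,"x":0.22,"y":-0.27,"z":0.5,"jaw":-1},{"rx":-0.03,"ry":-0.5,"rz":0.26,"x":0.22,"y":-0.27,"z":0.5,"jaw":-1},{"rx":-0.03,"ry":-0.5,"rz":0.26,"x":0.22,"y":-0.27,"z":0.5,"jaw":-1},{"rx":-0.03,"ry":-0.5,"rz":0.25,"x":0.22,"y":-0.27,"z":0.5,"jaw":-1},{"rx":-0.01,"ry":-0.5,"rz":0.25,"x":0.22,"y":-0.27,"z":0.5,"jaw":-1},{"rx":0,"ry":0,"rz":0,"x":0,"y":0,"z":0,"jaw":-1},{"rx":0,"ry":0,"rz":0,"x":0,"y":0,"z":0,"jaw":-1}]' 80
python3 - <<'E'
from h import *
y=np.radians(4.8);ax=np.array([-.5*np.cos(y),-.5*np.sin(y),.866])
tgt(np.array([.6762,.0921,.0662])+.29*ax,(-np.cos(y),-np.sin(y),0),-ax)
p=wcam();snap('wrist','w4.png');json.dump({k:np.array(v).tolist() for k,v in p.items() if k!='model'},open('w4.json','w'))
E
```

```text
clock: 4.62
tcp_pos: [0.5312, 0.0804, 0.3161]
orientation: [-0.109, 2.618, 0.029]
contact_force: [0.9, 0.3, -0.4]
grip_width: 0.0121
gripper_force: 78.2
tcp [0.5312 0.0804 0.3161] shift [ 0.01 -0.01  0.02] turn [-0.   -0.01  0.  ] F [ 0.9  0.3 -0.4] w 0.0121 j7 1.09 t 4.625
```

View pics/w4.png

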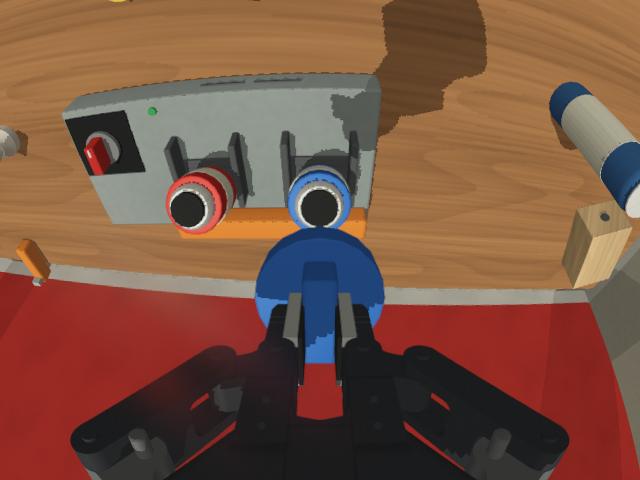

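Wrist view: the blue plug disc is centred near (319,208) and the red plug near (188,209). The held blue lid sits square, with cap left edge at 255, right at 384 and top at 227. From this I work out the lid's offset in the hand and the plug positions.

```bash
cat >> h.py <<'E'
def darkc(im,c,rad=26,th=45):
    g=cv2.cvtColor(im,cv2.COLOR_RGB2GRAY);m=np.zeros_like(g);cv2.circle(m,c,rad,1,-1)
    n,l,st,ce=cv2.connectedComponentsWithStats(((g<th)&(m>0)).astype(np.uint8))
    i=l[c[1],c[0]];q=cv2.fitEllipse(max(cv2.findContours((l==i).astype(np.uint8),0,1)[0],key=len));return ce[i],st[i].tolist(),q
E
python3 - <<'E'
from h import *
p=json.load(open('w4.json'));p['fish']=1;im=cv2.imread('pics/w4.png')[...,::-1].copy()
T=Ro.from_rotvec([-0.109,2.618,0.029]).as_matrix();tcp=np.array([.5312,.0804,.3161])
for dx in(-.004,-.002,0,.002):
  for dep in(.022,.024,.026):
    Q=proj(p,(CAP*[1,-1,-1]+[dx,0,dep])@T.T+tcp);print(dx,dep,'L',Q[:,0].min().round(1),'R',Q[:,0].max().round(1),'T',Q[:,1].min().round(1))
pt=json.load(open('top.json'));s=json.load(open('scene.json'))
for n,c,a,b in(('blue',(319,208),(188,207),(514,184)),('red',(188,209),(400,187),(336,254))):
    ce,st,q=darkc(im,c);print(n,ce,st,q)
    def lsq(R):
        A=0;B=0
        for o,d in R:
            d=d/np.linalg.norm(d);M=np.eye(3)-np.outer(d,d);A=A+M;B=B+M@o
        X=np.linalg.solve(A,B);return X.round(4),[np.linalg.norm(np.cross(X-o,d/np.linalg.norm(d))).round(4) for o,d in R]
    W=ray(p,ce);tp=ray(pt,(215+a[0]/3.4,115+a[1]/3.4));sc=ray(s,(235+b[0]/3.75,195+b[1]/3.75))
    print('w+s',lsq([W,sc]),'all',lsq([W,tp,sc]),'wrist at .1445',atz(p,ce,.1445))
E
```

```text
-0.004 0.022 L 253.9 R 385.8 T 236.0
-0.004 0.024 L 254.6 R 385.1 T 234.6
-0.004 0.026 L 255.2 R 384.4 T 233.3
-0.002 0.022 L 253.5 R 386.1 T 231.9
-0.002 0.024 L 254.2 R 385.4 T 230.6
-0.002 0.026 L 254.9 R 384.7 T 229.3
0 0.022 L 253.2 R 386.4 T 227.8
0 0.024 L 253.9 R 385.7 T 226.5
0 0.026 L 254.6 R 385.0 T 225.3
0.002 0.022 L 252.9 R 386.8 T 223.6
0.002 0.024 L 253.6 R 386.0 T 222.4
0.002 0.026 L 254.3 R 385.3 T 221.2
blue [318.9612326  207.46421471] [302, 190, 35, 36, 1006] ((318.9722595214844, 207.45913696289062), (34.72340393066406, 35.08445739746094), 3.2221527099609375)
w+s (array([0.6337, 0.0888, 0.1464]), [np.float64(0.0005), np.float64(0.0005)]) all (array([0.6322, 0.0881, 0.1461]), [np.float64(0.0012), np.float64(0.0026), np.float64(0.0018)]) wrist at .1445 [0.63535287 0.0884803  0.1445    ]
red [187.15505618 209.03033708] [171, 192, 33, 35, 890] ((187.15280151367188, 209.0081329345703), (31.953868865966797, 33.69611358642578), 160.7112274169922)
w+s (array([ 0.6449, -0.0403,  0.1466]), [np.float64(0.0008), np.float64(0.0008)]) all (array([ 0.6436, -0.0412,  0.1462]), [np.float64(0.001), np.float64(0.0028), np.float64(0.0021)]) wrist at .1445 [ 0.64674212 -0.04190387  0.1445    ]
```

```bash
cat >> h.py <<'E'
yw=np.radians(4.85);AX=np.array([-.5*np.cos(yw),-.5*np.sin(yw),np.sqrt(.75)])
P=dict(blue=np.array([.634,.0886,.1462]),red=np.array([.6452,-.0408,.1464]))
def pot(n,h):
    "target TCP at h along axis above plug top"
    o=get_obs();d=o['tcp_pos']-P[n]
    print('h now',(d@AX).round(4),'lateral',(d-(d@AX)*AX).round(4),'F axial',(o['contact_force']@AX).round(1))
    tgt(P[n]+h*AX,(-np.cos(yw),-np.sin(yw),0),-AX)
E
python3 -c "
from h import *
pot('blue',.03);print('per mm',AX/60)"
```

```text
h now 0.1983 lateral [-0.004   0.0004 -0.0023] F axial -0.8
tcp [0.5312 0.0806 0.3157] shift [ 1.46  0.11 -2.39] turn [ 0.   -0.01  0.01] F [ 0.4  0.7 -0.7] w 0.0119 j7 1.09 t 4.675
per mm [-0.0083035  -0.00070456  0.01443376]
```

```bash
python3 -m jog '[{"rx":0,"ry":0,"rz":0,"x":0.35,"y":0.026,"z":-0.57,"jaw":-1},{"rx":0,"ry":0,"rz":0,"x":0.35,"y":0.026,"z":-0.57,"jaw":-1},{"rx":0,"ry":0,"rz":0,"x":0.35,"y":0.026,"z":-0.57,"jaw":-1},{"rx":0,"ry":0,"rz":0,"x":0.25,"y":0.02,"z":-0.41,"jaw":-1},{"rx":0,"ry":0,"rz":0,"x":0.16,"y":0.012,"z":-0.27,"jaw":-1},{"rx":0,"ry":0,"rz":0,"x":0,"y":0,"z":0,"jaw":-1},{"rx":0,"ry":0,"rz":0,"x":0,"y":0,"z":0,"jaw":-1},{"rx":0,"ry":0,"rz":0,"x":0,"y":0,"z":0,"jaw":-1}]' 100
python3 -c "
from h import *
pot('blue',.014)"
```

```text
clock: 5.68
tcp_pos: [0.6195, 0.0868, 0.1739]
orientation: [-0.109, 2.616, 0.029]
contact_force: [-0.0, 0.4, 0.4]
grip_width: 0.0112
gripper_force: 102.4
h now 0.0313 lateral [ 0.0011 -0.0004  0.0006] F axial 0.3
tcp [0.6195 0.0868 0.1739] shift [ 0.13  0.02 -0.26] turn [-0.    0.    0.01] F [-0.   0.4  0.4] w 0.0112 j7 1.25 t 5.675
```

```bash
python3 -m jog '[{"rx":0,"ry":0,"rz":0,"x":0.03,"y":0.005,"z":-0.07,"jaw":-1},{"rx":0,"ry":0,"rz":0,"x":0.03,"y":0.005,"z":-0.07,"jaw":-1},{"rx":0,"ry":0,"rz":0,"x":0.03,"y":0.005,"z":-0.07,"jaw":-1},{"rx":0,"ry":0,"rz":0,"x":0.04,"y":0.005,"z":-0.07,"jaw":-1},{"rx":0,"ry":0,"rz":0,"x":0,"y":0,"z":0,"jaw":-1}]' 100
python3 -c "
from h import *
pot('blue',.006)"
```

```text
clock: 6.3
tcp_pos: [0.6279, 0.088, 0.1566]
orientation: [-0.109, 2.616, 0.029]
contact_force: [-0.4, 0.1, 3.5]
grip_width: 0.0112
gripper_force: 103.2
h now 0.012 lateral [-0.0001 -0.0001 -0.0001] F axial 3.2
tcp [0.6279 0.088  0.1566] shift [ 0.05  0.01 -0.09] turn [-0.    0.    0.01] F [-0.4  0.1  3.5] w 0.0112 j7 1.22 t 6.3
```

```bash
J='python3 -m jog'; python3 -m jog '[{"rx":0,"ry":0,"rz":0,"x":0.017,"y":0.0015,"z":-0.029,"jaw":-1},{"rx":0,"ry":0,"rz":0,"x":0.017,"y":0.0015,"z":-0.029,"jaw":-1},{"rx":0,"ry":0,"rz":0,"x":0,"y":0,"z":0,"jaw":-1}]' 120
python3 -c "
from h import *
pot('blue',.006)"
python3 -m jog '[{"rx":0,"ry":0,"rz":0,"x":0.017,"y":0.0015,"z":-0.029,"jaw":-1},{"rx":0,"ry":0,"rz":0,"x":0.017,"y":0.0015,"z":-0.029,"jaw":-1},{"rx":0,"ry":0,"rz":0,"x":0,"y":0,"z":0,"jaw":-1}]' 120
python3 -c "
from h import *
pot('blue',.006)"
```

```text
clock: 6.68
tcp_pos: [0.6295, 0.0881, 0.1537]
orientation: [-0.109, 2.615, 0.03]
contact_force: [-6.0, 0.1, 9.6]
grip_width: 0.0108
gripper_force: 123.5
h now 0.0087 lateral [-0.0001 -0.0002 -0.0001] F axial 11.3
tcp [0.6295 0.0881 0.1537] shift [ 0.02  0.   -0.04] turn [-0.    0.    0.01] F [-6.   0.1  9.6] w 0.0108 j7 1.12 t 6.675
clock: 7.05
tcp_pos: [0.6315, 0.0882, 0.1503]
orientation: [-0.109, 2.615, 0.029]
contact_force: [-6.6, 0.3, 11.6]
grip_width: 0.0107
gripper_force: 123.7
h now 0.0048 lateral [-0.0001 -0.0002 -0.0001] F axial 13.3
tcp [0.6315 0.0882 0.1503] shift [-0.01  0.    0.02] turn [-0.    0.    0.01] F [-6.6  0.3 11.6] w 0.0107 j7 1.03 t 7.05
```

```bash
python3 -m jog '[{"rx":0,"ry":0,"rz":0,"x":0.017,"y":0.0015,"z":-0.029,"jaw":-1},{"rx":0,"ry":0,"rz":0,"x":0.017,"y":0.0015,"z":-0.029,"jaw":-1},{"rx":0,"ry":0,"rz":0,"x":0,"y":0,"z":0,"jaw":-1}]' 120
python3 -c "
from h import *
pot('blue',.006)"
python3 -m jog '[{"rx":0,"ry":0,"rz":0,"x":0.017,"y":0.0015,"z":-0.029,"jaw":-1},{"rx":0,"ry":0,"rz":0,"x":0.01,"y":0.0008,"z":-0.015,"jaw":-1},{"rx":0,"ry":0,"rz":0,"x":0,"y":0,"z":0,"jaw":-1}]' 120
python3 -c "
from h import *
pot('blue',.006)"
```

```text
clock: 7.42
tcp_pos: [0.6334, 0.0884, 0.1472]
orientation: [-0.109, 2.615, 0.029]
contact_force: [-12.0, -1.0, 17.3]
grip_width: 0.0108
gripper_force: 125.0
h now 0.0012 lateral [-0.     -0.0002 -0.    ] F axial 21.1
tcp [0.6334 0.0884 0.1472] shift [-0.04 -0.    0.07] turn [-0.    0.01  0.01] F [-12.   -1.   17.3] w 0.0108 j7 0.96 t 7.425
clock: 7.8
tcp_pos: [0.6347, 0.0885, 0.145]
orientation: [-0.109, 2.615, 0.029]
contact_force: [-16.7, -0.7, 23.3]
grip_width: 0.011
gripper_force: 126.0
h now -0.0014 lateral [ 0.     -0.0002 -0.    ] F axial 28.5
tcp [0.6347 0.0885 0.145 ] shift [-0.06 -0.    0.11] turn [-0.    0.01  0.01] F [-16.7  -0.7  23.3] w 0.011 j7 0.91 t 7.8
```

```bash
python3 -m jog '[{"rx":0,"ry":0,"rz":0,"x":-0.035,"y":-0.003,"z":0.06,"jaw":-1},{"rx":0,"ry":0,"rz":0,"x":-0.033,"y":-0.003,"z":0.058,"jaw":-1},{"rx":0,"ry":0,"rz":0,"x":0,"y":0,"z":0,"jaw":-1}]' 120
python3 -c "
from h import *
pot('blue',.006)"
python3 -m jog '[{"rx":0,"ry":0,"rz":0,"x":0,"y":0,"z":0,"jaw":-0.3},{"rx":0,"ry":0,"rz":0,"x":0,"y":0,"z":0,"jaw":-0.3},{"rx":0,"ry":0,"rz":0,"x":0,"y":0,"z":0,"jaw":-0.3},{"rx":0,"ry":0,"rz":0,"x":-0.25,"y":-0.02,"z":0.43,"jaw":-0.3},{"rx":0,"ry":0,"rz":0,"x":-0.3,"y":-0.025,"z":0.52,"jaw":-0.3},{"rx":0,"ry":0,"rz":0,"x":-0.3,"y":-0.025,"z":0.52,"jaw":-0.3},{"rx":0,"ry":0,"rz":0,"x":-0.3,"y":-0.025,"z":0.52,"jaw":-0.3},{"rx":0,"ry":0,"rz":0,"x":0,"y":0,"z":0,"jaw":-0.3}]' 60
python3 - <<'E'
from h import *
pot('blue',.006);a=np.radians(33);tgt((.4436,.0062,.2),(np.cos(a),np.sin(a),0),(0,0,-1))
E
```

```text
clock: 8.18
tcp_pos: [0.6311, 0.0882, 0.1513]
orientation: [-0.109, 2.615, 0.029]
contact_force: [-3.5, -0.2, 5.8]
grip_width: 0.011
gripper_force: 123.1
h now 0.0059 lateral [ 0.     -0.0002  0.    ] F axial 6.8
tcp [0.6311 0.0882 0.1513] shift [-0.  0.  0.] turn [-0.    0.01  0.01] F [-3.5 -0.2  5.8] w 0.011 j7 0.91 t 8.175
clock: 9.18
tcp_pos: [0.5624, 0.0825, 0.2724]
orientation: [-0.109, 2.612, 0.03]
contact_force: [1.1, -0.1, -0.5]
grip_width: 0.03
gripper_force: 0.0
h now 0.1453 lateral [0.0007 0.0001 0.0004] F axial -1.0
tcp [0.5624 0.0825 0.2724] shift [ 1.14  0.1  -2.02] turn [-0.    0.02  0.01] F [ 1.1 -0.1 -0.5] w 0.03 j7 1.1 t 9.175
tcp [0.5624 0.0825 0.2724] shift [-1.98 -1.27 -1.21] turn [-0.99  2.89  2.76] F [ 1.1 -0.1 -0.5] w 0.03 j7 1.1 t 9.175
```

```bash
python3 -m jog '[{"rx":-0.2,"ry":0.58,"rz":0.55,"x":-0.4,"y":-0.25,"z":-0.2,"jaw":-0.3},{"rx":-0.2,"ry":0.58,"rz":0.55,"x":-0.4,"y":-0.25,"z":-0.2,"jaw":-0.3},{"rx":-0.2,"ry":0.58,"rz":0.55,"x":-0.4,"y":-0.25,"z":-0.2,"jaw":-0.3},{"rx":-0.2,"ry":0.58,"rz":0.55,"x":-0.4,"y":-0.25,"z":-0.2,"jaw":-0.3},{"rx":-0.19,"ry":0.57,"rz":0.56,"x":-0.38,"y":-0.27,"z":-0.2,"jaw":-0.3},{"rx":0,"ry":0,"rz":0,"x":0,"y":0,"z":0,"jaw":-0.3},{"rx":0,"ry":0,"rz":0,"x":0,"y":0,"z":0,"jaw":-0.3},{"rx":0,"ry":0,"rz":0,"x":0,"y":0,"z":0,"jaw":-0.3}]' 60
python3 - <<'E'
from h import *
p=wcam();im=snap('wrist','w5.png')
for y in(.4,.55,.7):print(fit(p,im,'red',(.442,.006),y))
a=np.radians(33);tgt((.4436,.0062,.0235),(np.cos(a),np.sin(a),0),(0,0,-1))
snap('top','top1.png')
c=cv2.imread('pics/w5.png')[100:340,180:480]
t=cv2.imread('pics/top1.png')[130:210,240:370]
c=cv2.resize(c,None,fx=1.5,fy=1.5);t=cv2.resize(t,(450,277));o=np.zeros((600,800,3),np.uint8);o[:360,:450]=c;o[:277,350+0:800]=t if False else o[:277,350:800];o[320:597,350:800]=t
cv2.imwrite('pics/w5c.png',o)
E
```

```text
clock: 10.18
tcp_pos: [0.4448, 0.0072, 0.2104]
orientation: [-0.886, 3.011, -0.005]
contact_force: [0.4, 0.1, 0.1]
grip_width: 0.0299
gripper_force: 0.0
(array([0.4446, 0.0074]), np.float64(32.4), np.float64(0.055))
(array([0.4447, 0.0076]), np.float64(31.5), np.float64(0.055))
(array([0.4448, 0.0078]), np.float64(37.4), np.float64(0.055))
tcp [0.4447 0.0071 0.2105] shift [-0.02 -0.01 -3.12] turn [0.01 0.02 0.02] F [ 0.9 -0.4 -0.1] w 0.0296 j7 1.97 t 10.225
```

View pics/w5c.png

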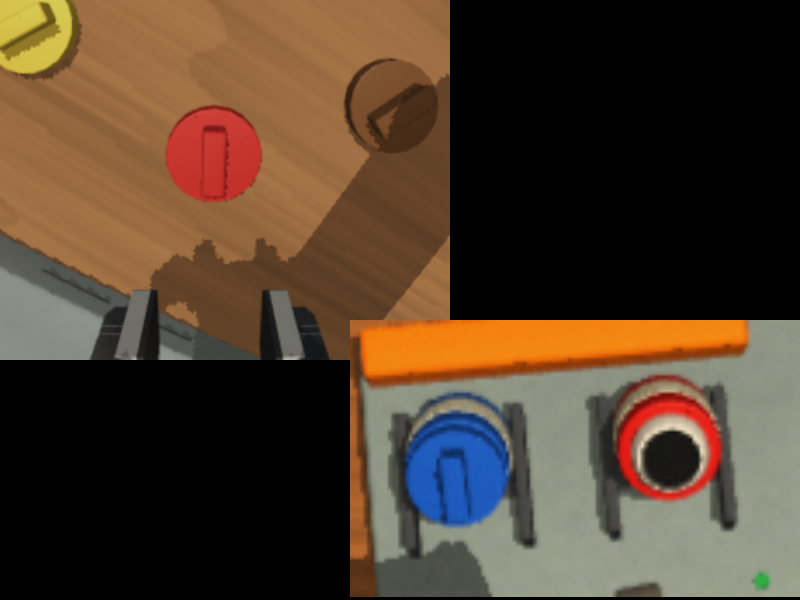

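The blue lid sits square on its pot (upper rib at (453,485) in the crop). The red lid's rib, at (214,163), lines up with the fingers.

```bash
python3 -m jog '[{"rx":0,"ry":0.02,"rz":0,"x":0,"y":0.01,"z":-0.8,"jaw":-0.3},{"rx":0,"ry":0,"rz":0,"x":0,"y":0,"z":-0.8,"jaw":-0.3},{"rx":0,"ry":0,"rz":0,"x":0,"y":0,"z":-0.8,"jaw":-0.3},{"rx":0,"ry":0,"rz":0,"x":0,"y":0,"z":-0.5,"jaw":-0.3},{"rx":0,"ry":0,"rz":0,"x":0,"y":0,"z":-0.21,"jaw":-0.3},{"rx":0,"ry":0,"rz":0,"x":0,"y":0,"z":0,"jaw":-0.3},{"rx":0,"ry":0,"rz":0,"x":0,"y":0,"z":0,"jaw":-0.3}]' 60
python3 -m jog '[{"rx":0,"ry":0,"rz":0,"x":0,"y":0,"z":0,"jaw":-1},{"rx":0,"ry":0,"rz":0,"x":0,"y":0,"z":0,"jaw":-1},{"rx":0,"ry":0,"rz":0,"x":0,"y":0,"z":0,"jaw":-1},{"rx":0,"ry":0,"rz":0,"x":0,"y":0,"z":0,"jaw":-1}]' 80
python3 -m jog '[{"rx":0,"ry":0,"rz":0,"x":0,"y":0,"z":0.3,"jaw":-1},{"rx":0,"ry":0,"rz":0,"x":0,"y":0,"z":0.8,"jaw":-1},{"rx":0,"ry":0,"rz":0,"x":0,"y":0,"z":0.8,"jaw":-1}]' 80
python3 -c "
from h import *
pot('red',.2)"
```

```text
clock: 11.15
tcp_pos: [0.4454, 0.0074, 0.0247]
orientation: [0.887, -3.014, 0.004]
contact_force: [-0.9, 0.3, -0.4]
grip_width: 0.0302
gripper_force: 0.0
clock: 11.65
tcp_pos: [0.4453, 0.0073, 0.025]
orientation: [0.887, -3.014, 0.004]
contact_force: [-2.4, -0.2, 9.1]
grip_width: 0.0119
gripper_force: 78.7
clock: 12.02
tcp_pos: [0.4441, 0.0072, 0.1394]
orientation: [0.886, -3.012, 0.004]
contact_force: [0.6, 0.5, -1.6]
grip_width: 0.0119
gripper_force: 78.4
h now 0.0921 lateral [-0.1552  0.0518 -0.0868] F axial -1.7
tcp [0.4441 0.0072 0.1394] shift [ 1.69 -0.94  3.  ] turn [ 0.99 -2.88 -2.73] F [ 0.6  0.5 -1.6] w 0.0119 j7 1.96 t 12.025
```

```bash
python3 -m jog '[{"rx":0.165,"ry":-0.48,"rz":-0.455,"x":0.28,"y":-0.157,"z":0.5,"jaw":-1},{"rx":0.165,"ry":-0.48,"rz":-0.455,"x":0.28,"y":-0.157,"z":0.5,"jaw":-1},{"rx":0.165,"ry":-0.48,"rz":-0.455,"x":0.28,"y":-0.157,"z":0.5,"jaw":-1},{"rx":0.165,"ry":-0.48,"rz":-0.455,"x":0.28,"y":-0.157,"z":0.5,"jaw":-1},{"rx":0.165,"ry":-0.48,"rz":-0.455,"x":0.28,"y":-0.157,"z":0.5,"jaw":-1},{"rx":0.165,"ry":-0.48,"rz":-0.455,"x":0.28,"y":-0.157,"z":0.5,"jaw":-1},{"rx":0,"ry":0,"rz":0,"x":0,"y":0,"z":0,"jaw":-1},{"rx":0,"ry":0,"rz":0,"x":0,"y":0,"z":0,"jaw":-1}]' 100
python3 - <<'E'
from h import *
p=wcam();im=snap('wrist','w6.png');o=get_obs()
ce,st,q=darkc(im,tuple(proj(p,[P['red']])[0].round().astype(int)));print(ce,st,q[1],'P proj',proj(p,[P['red']]))
print('at z',atz(p,ce,.1464),P['red'])
T=Ro.from_rotvec(o['orientation']).as_matrix()
for dx in(-.003,0,.003):
    Q=proj(p,(CAP*[1,-1,-1]+[dx,0,.025])@T.T+o['tcp_pos']);print(dx,'L',Q[:,0].min().round(1),'R',Q[:,0].max().round(1),'T',Q[:,1].min().round(1))
h=cv2.cvtColor(im,cv2.COLOR_RGB2HSV);m=(((h[...,0]<6)|(h[...,0]>172))&(h[...,1]>140)).astype(np.uint8)
print('top rows col 300..340',[int(np.argmax(m[222:,c]))+222 for c in range(300,345,5)])
pot('red',.03)
E
```

```text
clock: 13.02
tcp_pos: [0.5441, -0.049, 0.3167]
orientation: [-0.113, 2.619, 0.03]
contact_force: [-0.2, -0.6, -0.1]
grip_width: 0.0115
gripper_force: 102.7
[318.71484759 205.6705998 ] [301, 188, 36, 36, 1017] (34.922027587890625, 35.28459930419922) P proj [[319.0349945  206.19372516]]
at z [ 0.6445476  -0.04115834  0.1464    ] [ 0.6452 -0.0408  0.1464]
-0.003 L 254.9 R 384.8 T 231.4
0 L 254.5 R 385.3 T 225.4
0.003 L 254.0 R 385.8 T 219.2
top rows col 300..340 [222, 224, 227, 227, 227, 227, 225, 222, 222]
h now 0.1979 lateral [-0.0024  0.0003 -0.0014] F axial -2.2
tcp [ 0.5442 -0.0489  0.3164] shift [ 1.43  0.11 -2.4 ] turn [ 0.   -0.02 -0.01] F [ 0.5  0.2 -2.2] w 0.011 j7 1.72 t 13.075
```

View pics/w6.png

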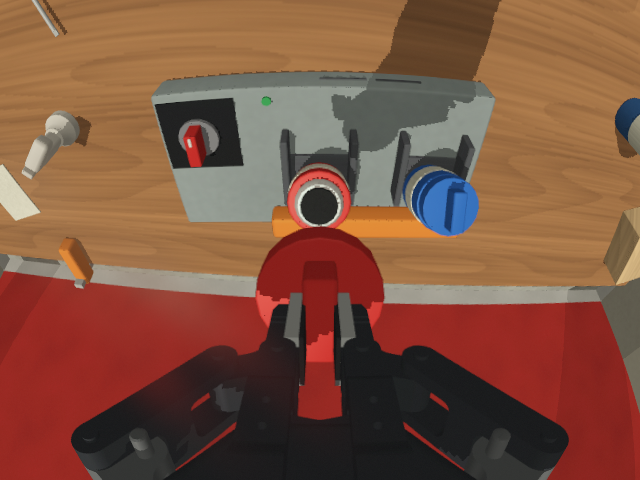

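The red plug is at (319,206), within 1 mm of prediction, and the red lid is held centred and square. The bar of the knob shows at (195,150).

```bash
python3 -m jog '[{"rx":0,"ry":0,"rz":0,"x":0.34,"y":0.024,"z":-0.57,"jaw":-1},{"rx":0,"ry":0,"rz":0,"x":0.34,"y":0.024,"z":-0.57,"jaw":-1},{"rx":0,"ry":0,"rz":0,"x":0.34,"y":0.024,"z":-0.57,"jaw":-1},{"rx":0,"ry":0,"rz":0,"x":0.25,"y":0.018,"z":-0.42,"jaw":-1},{"rx":0,"ry":0,"rz":0,"x":0.15,"y":0.01,"z":-0.27,"jaw":-1},{"rx":0,"ry":0,"rz":0,"x":0,"y":0,"z":0,"jaw":-1},{"rx":0,"ry":0,"rz":0,"x":0,"y":0,"z":0,"jaw":-1},{"rx":0,"ry":0,"rz":0,"x":0,"y":0,"z":0,"jaw":-1}]' 120
python3 -c "
from h import *
P['red']=np.array([.6448,-.041,.1464]);pot('red',.015)"
```

```text
clock: 14.08
tcp_pos: [0.6303, -0.0433, 0.1744]
orientation: [-0.11, 2.615, 0.029]
contact_force: [-1.0, -0.4, -1.0]
grip_width: 0.0104
gripper_force: 122.2
h now 0.0316 lateral [ 0.0013 -0.001   0.0007] F axial -0.4
tcp [ 0.6303 -0.0433  0.1744] shift [ 0.12  0.03 -0.25] turn [0. 0. 0.] F [-1.  -0.4 -1. ] w 0.0104 j7 1.77 t 14.075
```

```bash
python3 -m jog '[{"rx":0,"ry":0,"rz":0,"x":0.025,"y":0.008,"z":-0.062,"jaw":-1},{"rx":0,"ry":0,"rz":0,"x":0.03,"y":0.008,"z":-0.063,"jaw":-1},{"rx":0,"ry":0,"rz":0,"x":0.03,"y":0.007,"z":-0.063,"jaw":-1},{"rx":0,"ry":0,"rz":0,"x":0.035,"y":0.005,"z":-0.062,"jaw":-1},{"rx":0,"ry":0,"rz":0,"x":0,"y":0,"z":0,"jaw":-1}]' 120
python3 -c "
from h import *
P['red']=np.array([.6448,-.041,.1464]);pot('red',.010)"
python3 -m jog '[{"rx":0,"ry":0,"rz":0,"x":0.017,"y":0.0015,"z":-0.029,"jaw":-1},{"rx":0,"ry":0,"rz":0,"x":0.017,"y":0.0015,"z":-0.029,"jaw":-1},{"rx":0,"ry":0,"rz":0,"x":0,"y":0,"z":0,"jaw":-1}]' 120
python3 -c "
from h import *
P['red']=np.array([.6448,-.041,.1464]);pot('red',.010)"
```

```text
clock: 14.7
tcp_pos: [0.6376, -0.0416, 0.1584]
orientation: [-0.11, 2.616, 0.03]
contact_force: [-1.3, 0.2, 1.4]
grip_width: 0.0107
gripper_force: 122.7
h now 0.014 lateral [-0.0002 -0.     -0.0001] F axial 1.8
tcp [ 0.6376 -0.0416  0.1584] shift [ 0.04  0.   -0.06] turn [-0. -0.  0.] F [-1.3  0.2  1.4] w 0.0107 j7 1.77 t 14.7
clock: 15.08
tcp_pos: [0.6394, -0.0415, 0.1555]
orientation: [-0.11, 2.616, 0.03]
contact_force: [-8.4, -0.0, 9.4]
grip_width: 0.011
gripper_force: 123.9
h now 0.0106 lateral [-0.0001 -0.     -0.0001] F axial 12.3
tcp [ 0.6394 -0.0415  0.1555] shift [ 0.01  0.   -0.01] turn [-0. -0.  0.] F [-8.4 -0.   9.4] w 0.011 j7 1.77 t 15.075
```

```bash
python3 -m jog '[{"rx":0,"ry":0,"rz":0,"x":0.017,"y":0.0015,"z":-0.029,"jaw":-1},{"rx":0,"ry":0,"rz":0,"x":0.017,"y":0.0015,"z":-0.029,"jaw":-1},{"rx":0,"ry":0,"rz":0,"x":0.017,"y":0.0015,"z":-0.029,"jaw":-1},{"rx":0,"ry":0,"rz":0,"x":0.01,"y":0.0008,"z":-0.017,"jaw":-1},{"rx":0,"ry":0,"rz":0,"x":0,"y":0,"z":0,"jaw":-1}]' 120
python3 -c "
from h import *
P['red']=np.array([.6448,-.041,.1464]);pot('red',.010)"
python3 -m jog '[{"rx":0,"ry":0,"rz":0,"x":0.017,"y":0.0015,"z":-0.029,"jaw":-1},{"rx":0,"ry":0,"rz":0,"x":0,"y":0,"z":0,"jaw":-1},{"rx":0,"ry":0,"rz":0,"x":0,"y":0,"z":0,"jaw":-1}]' 120
python3 -c "
from h import *
P['red']=np.array([.6448,-.041,.1464]);pot('red',.010)"
```

```text
clock: 15.7
tcp_pos: [0.6427, -0.0412, 0.1499]
orientation: [-0.11, 2.618, 0.03]
contact_force: [-9.9, -0.2, 11.5]
grip_width: 0.0106
gripper_force: 124.5
h now 0.0041 lateral [-0.0001 -0.     -0.0001] F axial 14.9
tcp [ 0.6427 -0.0412  0.1499] shift [-0.05 -0.    0.09] turn [-0.   -0.01  0.  ] F [-9.9 -0.2 11.5] w 0.0106 j7 1.79 t 15.7
clock: 16.08
tcp_pos: [0.6434, -0.0412, 0.1487]
orientation: [-0.111, 2.62, 0.03]
contact_force: [-13.7, -0.4, 13.4]
grip_width: 0.0104
gripper_force: 125.1
h now 0.0027 lateral [-0.0001 -0.0001 -0.    ] F axial 18.5
tcp [ 0.6434 -0.0412  0.1487] shift [-0.06 -0.    0.11] turn [-0.   -0.02  0.  ] F [-13.7  -0.4  13.4] w 0.0104 j7 1.8 t 16.075
```

```bash
python3 -m jog '[{"rx":0,"ry":0,"rz":0,"x":0.016,"y":0.0015,"z":-0.03,"jaw":-1},{"rx":0,"ry":0,"rz":0,"x":0.014,"y":0.0015,"z":-0.025,"jaw":-1},{"rx":0,"ry":0,"rz":0,"x":0,"y":0,"z":0,"jaw":-1},{"rx":0,"ry":0,"rz":0,"x":0,"y":0,"z":0,"jaw":-1}]' 120
python3 -c "
from h import *
P['red']=np.array([.6448,-.041,.1464]);pot('red',.009)"
```

```text
clock: 16.58
tcp_pos: [0.645, -0.041, 0.1459]
orientation: [-0.111, 2.619, 0.031]
contact_force: [-19.5, 0.2, 21.5]
grip_width: 0.0106
gripper_force: 126.3
h now -0.0005 lateral [-0.0001 -0.     -0.    ] F axial 28.4
tcp [ 0.645  -0.041   0.1459] shift [-0.08 -0.01  0.14] turn [-0.01 -0.02 -0.  ] F [-19.5   0.2  21.5] w 0.0106 j7 2.03 t 16.575
```

```bash
python3 -m jog '[{"rx":0,"ry":0,"rz":0,"x":-0.035,"y":-0.003,"z":0.06,"jaw":-1},{"rx":0,"ry":0,"rz":0,"x":-0.033,"y":-0.003,"z":0.058,"jaw":-1},{"rx":0,"ry":0,"rz":0,"x":0,"y":0,"z":0,"jaw":-1}]' 120
python3 -m jog '[{"rx":0,"ry":0,"rz":0,"x":0,"y":0,"z":0,"jaw":-0.3},{"rx":0,"ry":0,"rz":0,"x":0,"y":0,"z":0,"jaw":-0.3},{"rx":0,"ry":0,"rz":0,"x":0,"y":0,"z":0,"jaw":-0.3},{"rx":0,"ry":0,"rz":0,"x":-0.25,"y":-0.02,"z":0.43,"jaw":-0.3},{"rx":0,"ry":0,"rz":0,"x":-0.3,"y":-0.025,"z":0.52,"jaw":-0.3},{"rx":0,"ry":0,"rz":0,"x":-0.3,"y":-0.025,"z":0.52,"jaw":-0.3},{"rx":0,"ry":0,"rz":0,"x":-0.3,"y":-0.025,"z":0.52,"jaw":-0.3},{"rx":0,"ry":0,"rz":0,"x":0,"y":0,"z":0,"jaw":-0.3}]' 60
python3 - <<'E'
from h import *
snap('top','top2.png');snap('scene','scene2.png')
# expected lid silhouettes on pots vs masks, both cameras
for n in('blue','red'):
  for cam in('top','scene'):
    p=json.load(open(cam+'.json'));im=cv2.imread(f'pics/{cam}2.png')[...,::-1].copy();m=mask(im,n)
    C=np.zeros((3,3));xa=np.array([-AX[2]*np.cos(yw),-AX[2]*np.sin(yw),-.5]);R=np.c_[xa,np.cross(AX,xa),AX]
    for z in(.07,.076):
        o=P[n]+(z-.09)*AX;q=[proj(p,X@R.T+o) for X in(CAP,RIB)]
        print(n,cam,z,'rib-top centre',proj(p,[o+.04*AX])[0].round(1),'cap x',q[0][:,0].min().round(1),q[0][:,0].max().round(1),'y',q[0][:,1].min().round(1),q[0][:,1].max().round(1))
a=[cv2.resize(cv2.imread(f)[s],(380,520),interpolation=cv2.INTER_CUBIC) for f,s in(('pics/top2.png',np.s_[130:240,240:345]),('pics/scene2.png',np.s_[225:345,300:405]))]
a=[cv2.resize(cv2.imread('pics/top2.png')[135:205,245:425],(800,311),interpolation=cv2.INTER_CUBIC),cv2.resize(cv2.imread('pics/scene2.png')[230:305,250:440],(730,288),interpolation=cv2.INTER_CUBIC)]
o=np.zeros((600,800,3),np.uint8);o[:311]=a[0];o[312:600,:730]=a[1];cv2.imwrite('pics/chk.png',o)
E
```

```text
clock: 16.95
tcp_pos: [0.6415, -0.0413, 0.1522]
orientation: [-0.111, 2.619, 0.031]
contact_force: [-5.8, 0.5, 3.9]
grip_width: 0.0106
gripper_force: 123.3
clock: 17.95
tcp_pos: [0.574, -0.0472, 0.2742]
orientation: [-0.11, 2.613, 0.031]
contact_force: [0.3, -0.5, -0.6]
grip_width: 0.0301
gripper_force: 0.0
blue top 0.07 rib-top centre [268.9 176.8] cap x 254.9 283.9 y 157.5 187.5
blue top 0.076 rib-top centre [268.8 177.7] cap x 254.7 283.9 y 158.2 188.4
blue scene 0.07 rib-top centre [370.2 236.5] cap x 359.8 385.8 y 240.4 257.0
blue scene 0.076 rib-top centre [369.7 234.2] cap x 359.3 385.4 y 238.1 254.6
red top 0.07 rib-top centre [332.1 171. ] cap x 316.7 345.7 y 151.9 181.9
red top 0.076 rib-top centre [332.3 171.9] cap x 316.8 346.0 y 152.6 182.7
red scene 0.07 rib-top centre [322.1 255. ] cap x 311.6 338.7 y 258.4 276.5
red scene 0.076 rib-top centre [321.5 252.6] cap x 311.0 338.1 y 256.1 274.1
```

View pics/chk.png

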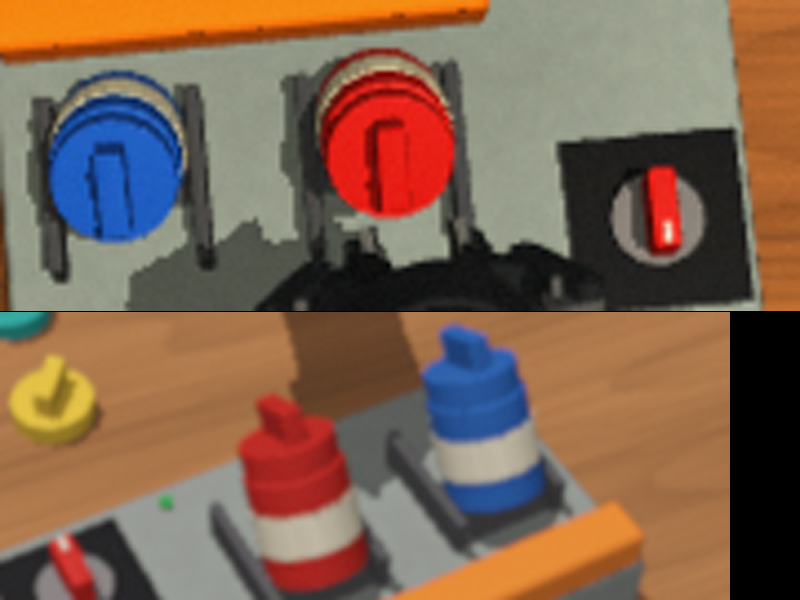

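Both lids sit flush and square, with no white neck showing in either view. The knob's grey disc is centred at (658,218) in the upper panel, its bar along the mixer's x. Next I move above the knob.

Run:
```python
from h import *
p=json.load(open('top.json'));print('disc',atz(p,(245+658/4.444,135+218/4.444),.059))
tgt((.631,-.179,.2),(-np.cos(yw),-np.sin(yw),0),(0,0,-1))
```

```text
disc [ 0.63035055 -0.18024282  0.059     ]
tcp [ 0.5735 -0.0467  0.2714] shift [ 0.96 -2.2  -1.19] turn [-0.26  2.98 -0.  ] F [-0.1  0.8  0.2] w 0.0297 j7 1.77 t 18.05
```

```bash
python3 -m jog '[{"rx":-0.05,"ry":0.6,"rz":0,"x":0.19,"y":-0.44,"z":0,"jaw":-0.3},{"rx":-0.05,"ry":0.6,"rz":0,"x":0.19,"y":-0.44,"z":0,"jaw":-0.3},{"rx":-0.05,"ry":0.6,"rz":0,"x":0.19,"y":-0.44,"z":-0.3,"jaw":-0.3},{"rx":-0.05,"ry":0.6,"rz":0,"x":0.19,"y":-0.44,"z":-0.45,"jaw":-0.3},{"rx":-0.05,"ry":0.58,"rz":0,"x":0.2,"y":-0.44,"z":-0.45,"jaw":-0.3},{"rx":0,"ry":0,"rz":0,"x":0,"y":0,"z":0,"jaw":-0.3},{"rx":0,"ry":0,"rz":0,"x":0,"y":0,"z":0,"jaw":-0.3},{"rx":0,"ry":0,"rz":0,"x":0,"y":0,"z":0,"jaw":-0.3}]' 60
python3 - <<'E'
from h import *
p=wcam();im=snap('wrist','w7.png')
uv=proj(p,[[.631,-.179,.08]])[0].round().astype(int);m=mask(im,'red');n,l,st,ce=cv2.connectedComponentsWithStats(m)
for i in range(1,n):
    if st[i,4]>80 and np.hypot(*(ce[i]-uv))<60: 
        print(st[i],ce[i],'bar',atz(p,ce[i],.08)); q=cv2.minAreaRect(np.argwhere(l==i)[:,::-1].astype(np.float32));print(q)
        v=cv2.fitLine(np.argwhere(l==i)[:,::-1].astype(np.float32),cv2.DIST_L2,0,.01,.01).ravel()
        A,B=atz(p,v[2:]-10*v[:2],.085),atz(p,v[2:]+10*v[:2],.085);print('bar yaw',np.degrees(np.arctan2(*(B-A)[1::-1])))
h=cv2.cvtColor(im,cv2.COLOR_RGB2HSV);print(uv)
tgt((.631,-.179,.0645),(-np.cos(yw),-np.sin(yw),0),(0,0,-1))
E
```

```text
clock: 19.05
tcp_pos: [0.6309, -0.1784, 0.2005]
orientation: [-0.133, 3.137, 0.002]
contact_force: [-0.3, -0.3, 0.3]
grip_width: 0.0297
gripper_force: 0.0
[311 200  19  58 960] [320.309375   229.93229167] bar [ 0.63349979 -0.17764625  0.08      ]
((319.9999694824219, 228.5), (17.999996185302734, 56.99999237060547), 0.0)
bar yaw 5.112072384742555
[319 227]
tcp [ 0.6309 -0.1784  0.2009] shift [ 0.   -0.01 -2.27] turn [-0.01  0.01 -0.  ] F [-0.2 -0.9 -0.6] w 0.0297 j7 2.04 t 19.1
```

```bash
python3 -m jog '[{"rx":0,"ry":0,"rz":0,"x":0.02,"y":0.01,"z":-0.7,"jaw":-0.3},{"rx":0,"ry":0,"rz":0,"x":0,"y":0,"z":-0.7,"jaw":-0.3},{"rx":0,"ry":0,"rz":0,"x":0,"y":0,"z":-0.5,"jaw":-0.3},{"rx":0,"ry":0,"rz":0,"x":0,"y":0,"z":-0.35,"jaw":-0.3},{"rx":0,"ry":0,"rz":0,"x":0,"y":0,"z":0,"jaw":-0.3},{"rx":0,"ry":0,"rz":0,"x":0,"y":0,"z":0,"jaw":-0.3}]' 40
python3 -m jog '[{"rx":0,"ry":0,"rz":0,"x":0,"y":0,"z":0,"jaw":-1},{"rx":0,"ry":0,"rz":0,"x":0,"y":0,"z":0,"jaw":-1},{"rx":0,"ry":0,"rz":0,"x":0,"y":0,"z":0,"jaw":-1},{"rx":0,"ry":0,"rz":0,"x":0,"y":0,"z":0,"jaw":-1}]' 60
```

```text
clock: 19.85
tcp_pos: [0.6332, -0.1787, 0.0661]
orientation: [-0.132, 3.137, 0.0]
contact_force: [0.1, -0.1, 1.1]
grip_width: 0.0295
gripper_force: 0.0
clock: 20.35
tcp_pos: [0.6332, -0.1777, 0.0664]
orientation: [-0.133, 3.137, 0.003]
contact_force: [-3.0, 2.2, 6.8]
grip_width: 0.013
gripper_force: 59.6
```

Gripped on the bar. Now I turn it clockwise (negative z) by about 55° and check the moment.

```bash
python3 -m jog '[{"rx":0,"ry":0,"rz":-0.8,"x":0,"y":0,"z":0,"jaw":-1},{"rx":0,"ry":0,"rz":-0.9,"x":0,"y":0,"z":0,"jaw":-1},{"rx":0,"ry":0,"rz":-0.9,"x":0,"y":0,"z":0,"jaw":-1},{"rx":0,"ry":0,"rz":-0.9,"x":0,"y":0,"z":0,"jaw":-1},{"rx":0,"ry":0,"rz":-0.9,"x":0,"y":0,"z":0,"jaw":-1},{"rx":0,"ry":0,"rz":-0.7,"x":0,"y":0,"z":0,"jaw":-1},{"rx":0,"ry":0,"rz":-0.4,"x":0,"y":0,"z":0,"jaw":-1},{"rx":0,"ry":0,"rz":0,"x":0,"y":0,"z":0,"jaw":-1}]' 60
python3 - <<'E'
from h import *
o=get_obs();d=Ro.from_rotvec(o['orientation'])*Ro.from_rotvec([-.133,3.137,.003]).inv();print('turn',d.as_rotvec(),'M',o['moment'])
E
```

```text
clock: 21.35
tcp_pos: [0.6328, -0.1782, 0.0663]
orientation: [1.332, 2.845, 0.003]
contact_force: [-2.7, 2.5, 7.7]
grip_width: 0.0126
gripper_force: 60.1
turn [ 0.00111348  0.00178712 -0.96038739] M [0.30838054 0.64722139 0.12305199]
```

```bash
python3 -m jog '[{"rx":0,"ry":0,"rz":-0.2,"x":0,"y":0,"z":0,"jaw":-1},{"rx":0,"ry":0,"rz":-0.2,"x":0,"y":0,"z":0,"jaw":-1},{"rx":0,"ry":0,"rz":0,"x":0,"y":0,"z":0,"jaw":-1},{"rx":0,"ry":0,"rz":0,"x":0,"y":0,"z":0,"jaw":-1}]' 60
python3 - <<'E'
from h import *
o=get_obs();d=Ro.from_rotvec(o['orientation'])*Ro.from_rotvec([-.133,3.137,.003]).inv();print('turn',d.as_rotvec(),'M',o['moment'])
E
```

```text
clock: 21.85
tcp_pos: [0.6328, -0.1782, 0.0664]
orientation: [1.427, 2.798, 0.003]
contact_force: [-2.6, 1.5, 7.4]
grip_width: 0.013
gripper_force: 60.3
turn [ 0.00124561  0.00185943 -1.02821156] M [0.21052672 0.74251073 0.53529205]
```

The moment jumped from 0.12 to 0.54 N m, so the knob is at its stop. Now I release wide and lift clear.

```bash
python3 -m jog '[{"rx":0,"ry":0,"rz":0,"x":0,"y":0,"z":0,"jaw":0.5},{"rx":0,"ry":0,"rz":0,"x":0,"y":0,"z":0,"jaw":0.5},{"rx":0,"ry":0,"rz":0,"x":0,"y":0,"z":0,"jaw":0.5},{"rx":0,"ry":0,"rz":0,"x":0,"y":0,"z":0,"jaw":0.5},{"rx":0,"ry":0,"rz":0,"x":0,"y":0,"z":0.3,"jaw":0.5},{"rx":0,"ry":0,"rz":0,"x":0,"y":0,"z":0.8,"jaw":0.5},{"rx":0,"ry":0,"rz":0,"x":0,"y":0,"z":0.8,"jaw":0.5},{"rx":0,"ry":0,"rz":0,"x":0,"y":0,"z":0.8,"jaw":0.5}]' 60
python3 -m jog '[{"rx":0,"ry":0,"rz":0,"x":-0.8,"y":0,"z":0.4,"jaw":0.5},{"rx":0,"ry":0,"rz":0,"x":-0.8,"y":0,"z":0,"jaw":0.5},{"rx":0,"ry":0,"rz":0,"x":-0.6,"y":-0.3,"z":0,"jaw":0.5},{"rx":0,"ry":0,"rz":0,"x":0,"y":0,"z":0,"jaw":0.5},{"rx":0,"ry":0,"rz":0,"x":0,"y":0,"z":0,"jaw":0.5}]' 60
python3 - <<'E'
from h import *
im=snap('top','top3.png').astype(int);b=cv2.imread('pics/top2.png')[...,::-1].astype(int)
for n,s in(('knob',np.s_[160:208,370:416]),('blue lid',np.s_[150:190,250:288]),('red lid',np.s_[145:186,314:350])):
    a=[mask(np.ascontiguousarray(q[s]).astype(np.uint8),'blue' if n[0]=='b' else 'red') for q in(im,b)]
    print(n,[(m.sum(),np.argwhere(m).mean(0).round(2)) for m in a],'xor',(a[0]!=a[1]).sum())
E
```

```text
clock: 22.85
tcp_pos: [0.6321, -0.1789, 0.2294]
orientation: [1.431, 2.796, 0.002]
contact_force: [1.4, -0.3, 0.4]
grip_width: 0.0642
gripper_force: 0.0
clock: 23.48
tcp_pos: [0.5009, -0.1963, 0.2514]
orientation: [1.43, 2.796, 0.003]
contact_force: [0.6, 0.2, 0.1]
grip_width: 0.0641
gripper_force: 0.0
knob [(np.uint64(132), array([21.17, 23.32])), (np.uint64(132), array([21.17, 23.32]))] xor 0
blue lid [(np.uint64(774), array([22.4, 20.5])), (np.uint64(773), array([22.47, 20.47]))] xor 3
red lid [(np.uint64(802), array([21.69, 17.7 ])), (np.uint64(802), array([21.7 , 17.71]))] xor 6
```

The knob is back at rest with an identical image, the lids have not moved and the arm is clear. Handing in.

```bash
python3 -c "
from bench import r
print(r.hand_in())"
```

```text
the job is handed in; nothing more can be done
None
```

I pressed both lids fully home with about 28 N each, turned the knob to its stop and let it spring back, and handed the job in with the arm clear; no verdict came back.

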